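# Set up the condiment station

### The job

Get the condiment station ready for opening: take off the storage lids that are still on caddies and put them in the aluminium lid tray, slide each of the three caddies into a free track of the station from its open front until it is fully home against the back, and press the cover down over each one until it snaps shut and stays shut. Keep the caddies upright, and do not shift or knock over the other things on the counter.

Things in the scene. Friction and masses are not known exactly. Their poses are not given: they have to be found in the camera images.
- bay0 (a point): left (+y) bay of the steel condiment station: where a caddy's centre is when fully home in it, 42.5 mm above the deck. x: along the track from its open front end to the back stop; y: left across it; z up. Bays are alike, 104 mm apart; any caddy fits any bay.
- cover0 (a joint): hinged black cover of bay 0, rad: 0 = standing open at its stop (86 degrees), as at the start; grows as it is pressed towards the robot and down; 1.5 = shut (level). An over-centre spring swings it open again unless it is pressed into the last 0.2 rad (28 mm at its front edge), where it snaps shut and is held. Pressing takes about 5 N.
- cover0_hinge (a point): middle of cover 0's hinge line, 116.5 mm above the counter, 80 mm behind the bay point; frame turns with the cover: y along the hinge, -x along the cover, z out of its outer (upper) face. Cover 142 mm long from the hinge, 72 wide, 5 thick, mid-plane on the hinge line; an 18 mm lip turned down at its front edge drops just in front of a caddy that is home (not on one out by over 6 mm, nor on a lid).
- bay1 (a point): middle bay of the steel condiment station: where a caddy's centre is when fully home in it, 42.5 mm above the deck. x: along the track from its open front end to the back stop; y: left across it; z up. Bays are alike, 104 mm apart; any caddy fits any bay.
- cover1 (a joint): hinged black cover of bay 1, rad: 0 = standing open at its stop (86 degrees), as at the start; grows as it is pressed towards the robot and down; 1.5 = shut (level). An over-centre spring swings it open again unless it is pressed into the last 0.2 rad (28 mm at its front edge), where it snaps shut and is held. Pressing takes about 5 N.
- cover1_hinge (a point): middle of cover 1's hinge line, 116.5 mm above the counter, 80 mm behind the bay point; frame turns with the cover: y along the hinge, -x along the cover, z out of its outer (upper) face. Cover 142 mm long from the hinge, 72 wide, 5 thick, mid-plane on the hinge line; an 18 mm lip turned down at its front edge drops just in front of a caddy that is home (not on one out by over 6 mm, nor on a lid).
- bay2 (a point): right (-y) bay of the steel condiment station: where a caddy's centre is when fully home in it, 42.5 mm above the deck. x: along the track from its open front end to the back stop; y: left across it; z up. Bays are alike, 104 mm apart; any caddy fits any bay.
- cover2 (a joint): hinged black cover of bay 2, rad: 0 = standing open at its stop (86 degrees), as at the start; grows as it is pressed towards the robot and down; 1.5 = shut (level). An over-centre spring swings it open again unless it is pressed into the last 0.2 rad (28 mm at its front edge), where it snaps shut and is held. Pressing takes about 5 N.
- cover2_hinge (a point): middle of cover 2's hinge line, 116.5 mm above the counter, 80 mm behind the bay point; frame turns with the cover: y along the hinge, -x along the cover, z out of its outer (upper) face. Cover 142 mm long from the hinge, 72 wide, 5 thick, mid-plane on the hinge line; an 18 mm lip turned down at its front edge drops just in front of a caddy that is home (not on one out by over 6 mm, nor on a lid).
- deck (a point): middle of the station's deck (top face, 16 mm above the counter); axes as the bays. Deck 190 mm in x, 300 in y, so it reaches 95 mm in front of the bay points. The part in front of the track mouths is a flat open apron. The back housing, which is the stop, has its face 57 mm behind the bay points and rises 111 mm above the counter.
- mouth (a point): open front end of the middle track, on the deck, 53 mm in front of the bay point (others alike); small flares reach 19 mm farther to the front. Each track is two C-channels: walls 76 mm apart inside, lips turned inwards leaving a 58 mm slot, lip underside 10 and top 14 mm above the deck (upturned ends 19). A caddy's foot can enter only at this end.
- caddy0_mid (a point): grey open-topped caddy of wooden stirrers, about 0.3 kg; its centre, half-way up. Body 110 mm long (x), 56 wide (y), 85 high, walls 4, upright on a foot plate 110 x 72 x 6 mm that stands out 8 mm on either long side and is what runs in the track. z up; the two ends are alike.
- lid0_tab (a point): loose white storage lid lying on caddy 0 at the start, or absent (None); centre of its grip tab, a block 60 long (x), 16 wide (y), 30 high that stands in the middle of the lid plate. Plate 116 x 62 x 5 mm, from 15 to 20 mm below this point; under it a locating plug 97 x 43 x 7 mm that drops loosely into the caddy. 60 g. z up.
- caddy1_mid (a point): grey open-topped caddy of wrapped biscuits, about 0.3 kg; its centre, half-way up. Body 110 mm long (x), 56 wide (y), 85 high, walls 4, upright on a foot plate 110 x 72 x 6 mm that stands out 8 mm on either long side and is what runs in the track. z up; the two ends are alike.
- lid1_tab (a point): loose white storage lid lying on caddy 1 at the start, or absent (None); centre of its grip tab, a block 60 long (x), 16 wide (y), 30 high that stands in the middle of the lid plate. Plate 116 x 62 x 5 mm, from 15 to 20 mm below this point; under it a locating plug 97 x 43 x 7 mm that drops loosely into the caddy. 60 g. z up.
- caddy2_mid (a point): grey open-topped caddy of tea envelopes, about 0.3 kg; its centre, half-way up. Body 110 mm long (x), 56 wide (y), 85 high, walls 4, upright on a foot plate 110 x 72 x 6 mm that stands out 8 mm on either long side and is what runs in the track. z up; the two ends are alike.
- lid2_tab (a point): loose white storage lid lying on caddy 2 at the start, or absent (None); centre of its grip tab, a block 60 long (x), 16 wide (y), 30 high that stands in the middle of the lid plate. Plate 116 x 62 x 5 mm, from 15 to 20 mm below this point; under it a locating plug 97 x 43 x 7 mm that drops loosely into the caddy. 60 g. z up.
- tray_in (a point): centre of the inner floor (4 mm above the counter) of the open aluminium lid tray, fixed to the counter; inside 217 mm in its x, 142 mm in its y, rim 32 mm above the counter
- pitcher: steel milk pitcher, 80 mm wide, 105 high; a bystander. Origin on the counter, under the middle of its round body.
- cup: white cup, 76 mm wide, 62 high; a bystander. Origin on the counter, under the middle of its round body.
- tamper: steel tamper, 58 mm wide, 90 high; a bystander. Origin on the counter, under the middle of its round body.
- jar: amber glass jar, 72 mm wide, 100 high; a bystander. Origin on the counter, under the middle of its round body.
- portafilter: portafilter lying flat, 220 mm long, its head 68 mm wide and 30 high, handle towards its -x; a bystander. Origin on the counter, under the middle of its round body.
Mind the look-alikes: they are no part of the job. Leave any orange or yellow look-alike of the part that bears lid0_tab alone. Leave any yellow look-alike of the part that bears lid1_tab alone.

How it is judged:
On the way, in this order (a step that is already met when the one before it is completed fails the run):
1. every caddy is home in a bay ((distance between caddy0_mid and bay0 below 0.012 m or distance between caddy0_mid and bay1 below 0.012 m or distance between caddy0_mid and bay2 below 0.012 m) and (distance between caddy1_mid and bay0 below 0.012 m or distance between caddy1_mid and bay1 below 0.012 m or distance between caddy1_mid and bay2 below 0.012 m) and (distance between caddy2_mid and bay0 below 0.012 m or distance between caddy2_mid and bay1 below 0.012 m or distance between caddy2_mid and bay2 below 0.012 m)), for 0.2 s.
2. all three covers are caught shut (value of joint each of cover0, cover1, cover2 above 1.45 rad), for 0.2 s.
At the end, for the whole second after the job is handed in: each caddy's centre within 12 mm of the home point of a bay, each cover within 0.05 rad of shut, each lid inside the walls of the lid tray (tab centre within 110 x 73 mm of the tray's centre and less than 75 mm above its floor), all at rest (all of step 1 and all of step 2 and x of lid0_tab in the frame of tray_in between -0.11 and 0.11 m and y of lid0_tab in the frame of tray_in between -0.073 and 0.073 m and z of lid0_tab in the frame of tray_in between -0.005 and 0.075 m and x of lid1_tab in the frame of tray_in between -0.11 and 0.11 m and y of lid1_tab in the frame of tray_in between -0.073 and 0.073 m and z of lid1_tab in the frame of tray_in between -0.005 and 0.075 m and x of lid2_tab in the frame of tray_in between -0.11 and 0.11 m and y of lid2_tab in the frame of tray_in between -0.073 and 0.073 m and z of lid2_tab in the frame of tray_in between -0.005 and 0.075 m and linear speed of each of caddy0, lid0, caddy1, lid1, caddy2, lid2 below 0.02 m/s); the robot touches nothing.
It fails at once if a caddy is tipped over (more than 40 degrees) (angle between any of caddy0_mid, caddy1_mid, caddy2_mid's own z axis and vertical above 0.7 rad).
It fails at once if a bystander is shifted more than 60 mm or knocked over (distance of any of pitcher, cup, tamper, jar, portafilter from where it was at the start of the episode above 0.06 m or angle between any of pitcher, cup, tamper, jar, portafilter's own z axis and vertical above 0.6 rad).
Of lid0, lid1, lid2 only 1 to 3 are there at a start; the rules pass over those that are not, and their reading is None.
At some moment in a run one of caddy0, caddy1, caddy2 may be knocked a few centimetres aside while the robot is not near it.
It also fails if it takes over 210 s, if anything falls off the work surface, if the arm or the gripper's body presses on something with over 40 N, if the wrist force passes 120 N, or if a joint passes its speed limit or range.

### The arm

A 6-joint arm with a two-finger parallel gripper is mounted at the origin on the work surface. World frame = base frame: x ahead of the robot, y to its left, z up, the work surface at z = 0. Lengths are in m, angles in rad, forces in N, time in s.
With the tool pointing down it reaches from about 0.275 to 0.875 m from the base axis. Payload 12.5 kg.
Tool frame: the origin (TCP) lies on the centre line of the jaws, within the pads' length; the fingertips stand r.finger_overhang ahead of it and the grasp point (between the pads) lies 3 mm ahead of it (r.finger_overhang is the distance from the TCP to the fingertips, in m); z points along the fingers, y is the line along which they close (so a half turn about z gives the same grasp; the last joint's range is limited). The gripper opens to 85 mm and grips with 20 to 120 N. Pads are 22 mm wide; open, the fingers measure 114 mm over their backs; the gripper's body (76 mm by 85 mm) begins 54 mm behind the grasp point. The pads swing forward as they close: fully open they stand 13 mm farther back than shut.
Start: joints at [-0.085, 0.351, 1.652, -0, 1.139, -0.085], TCP at [0.55, 0, 0.253] pointing down, gripper open.
Joint ranges: [-2.75, 2.75], [-0.79, 2.1], [0.01, 2.65], [-1.57, 4.71], [0.07, 3.14], [-2.87, 2.87]. Speed limits (rad/s): [2.22, 2.22, 2.79, 3.14, 3.14, 3.14].

### API

Orientations are given as a unit quaternion [x, y, z, w].
In Python, from cell import r, optics gives the robot as it stands. The module is installed in compiled form; this text tells all that it offers. Calls block until the motion is done:
- r.move_to(position, orientation): joint-space move of the TCP to a pose.
- r.move_linear(position, rot=None, vel=0.15): straight line of the TCP; rot=None keeps the orientation; vel is the mean speed in m/s.
- r.set_joints(angles): joint-space move.
- r.set_gripper(opening, squeeze=None): opening from 0.0 (shut) to 1.0 (fully open); squeeze is the grip in N (None keeps the last); returns when the fingers have stopped.
- r.sleep(seconds).
- r.inverse_kinematics(position, orientation): joint angles nearest the present ones, or None.
- optics.get_image(name): name is "scene" or "side" or "wrist"; returns a dict with "pixels" (420x560x3 uint8, red, green, blue), "depth" (420x560 float32, m along the optical axis (not along the pixel's ray), 0 where there is no reading), "fx", "fy", "cx", "cy" (pixels), "D" ([k1, k2, p1, p2, k3] as OpenCV has them; the pictures are not rectified), "camera_from_world" (4x4, takes a point from world to camera coordinates); the wrist camera has in their place "mount" (4x4, takes a point from camera to tool coordinates, whose origin is the TCP and whose axes are the flange's). Camera axes: x right, y down, z forward; pixel columns grow to the right and rows downward; lengths in m; the calibration is good to about 2 mm. A picture is of the moment at which its call begins: read the wrist's pose just before it.
A pose or a line that the arm cannot do raises r.PlanningError and nothing moves.
- r.hand_in(): hands the job in; it is judged then, once.
Readings, each from a call of its own:
- r.current_t(): time.
- r.current_q(): joint angles.
- r.current_qvel(): joint speeds.
- r.current_effort(): joint torques, N m.
- r.current_tool_pos(): TCP position.
- r.current_ee_rot(): TCP orientation.
- r.current_contact_force(): force on the tool from outside, world axes, zero at the start.
- r.current_torque(): the same for the moment, N m.
- r.current_opening(): opening from 0.0 (shut) to 1.0 (fully open).
- r.current_finger_force(): force on a finger pad.
Only numpy, scipy, OpenCV 4.12 (cv2) and the standard library are available. Lean on these libraries where they do the work, as an engineer would, in place of code of your own. Each camera call takes 0.05 s, during which the arm holds its last target. There are 200 camera calls.

## Working session

There is one attempt and no reset: what is moved stays moved. The work goes in short steps, each a Python script; the robot and the scene stay as the last script left them, time stands still between calls to the robot, and variables do not carry over. Pictures are saved under pics/ and viewed, at most 14 in all, crops included, and the job is handed in when it is done.

```bash
mkdir -p pics
cat > h.py <<'E'
import numpy as np, cv2
from cell import r, optics
from scipy.spatial.transform import Rotation as R
def grab(name):
    if name=='wrist':
        p=np.array(r.current_tool_pos()); q=r.current_ee_rot()
    im=optics.get_image(name)
    if name=='wrist':
        T=np.eye(4); T[:3,:3]=R.from_quat(q).as_matrix(); T[:3,3]=p
        im['wfc']=T@np.array(im['mount'])
    else: im['wfc']=np.linalg.inv(np.array(im['camera_from_world']))
    im['K']=np.array([[im['fx'],0,im['cx']],[0,im['fy'],im['cy']],[0,0,1.]])
    return im
def save(im,n): cv2.imwrite('pics/'+n,cv2.cvtColor(im['pixels'],cv2.COLOR_RGB2BGR))
def rays(im,uv):
    uv=np.asarray(uv,float).reshape(-1,1,2)
    n=cv2.undistortPoints(uv,im['K'],np.array(im['D'],float)).reshape(-1,2)
    return np.c_[n,np.ones(len(n))]
def onplane(im,uv,z):
    d=rays(im,uv)@im['wfc'][:3,:3].T; o=im['wfc'][:3,3]
    return o+d*((z-o[2])/d[:,2])[:,None]
def cloud(im):
    H,W=im['depth'].shape
    u,v=np.meshgrid(np.arange(W),np.arange(H))
    d=rays(im,np.c_[u.ravel(),v.ravel()])*im['depth'].reshape(-1,1)
    P=d@im['wfc'][:3,:3].T+im['wfc'][:3,3]
    P[im['depth'].ravel()==0]=np.nan
    return P.reshape(H,W,3)
def down(yaw): # tool z down, tool y axis at yaw+90deg => tool x along yaw
    c,s=np.cos(yaw),np.sin(yaw)
    return R.from_matrix(np.array([[c,s,0],[s,-c,0],[0,0,-1]])).as_quat()
E
python3 - <<'E'
from h import *
for n in ('scene','side'):
    im=grab(n); save(im,n+'0.png'); print(n,im['wfc'].round(3).tolist(),im['fx'])
    np.save(n+'0.npy',cloud(im)); np.save(n+'px.npy',im['pixels'])
print(r.finger_overhang,r.current_ee_rot(),r.current_t())
E
```

```text
scene [[-0.553, 0.541, -0.634, 1.228], [0.833, 0.355, -0.424, 0.508], [-0.005, -0.763, -0.647, 0.816], [0.0, 0.0, 0.0, 1.0]] 381.0078563774603
side [[-0.976, -0.158, 0.149, 0.327], [-0.217, 0.733, -0.644, 0.946], [-0.007, -0.661, -0.75, 1.175], [0.0, 0.0, 0.0, 1.0]] 441.0221884000234
0.022 [ 7.07114171e-01  7.07099198e-01 -3.30672379e-04 -4.04936317e-04] 0.1
```

View pics/scene0.png

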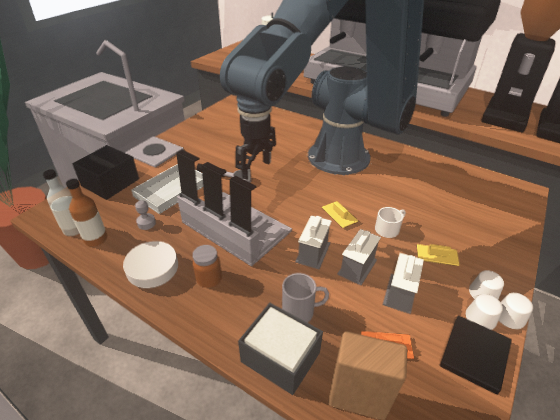

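View pics/side0.png

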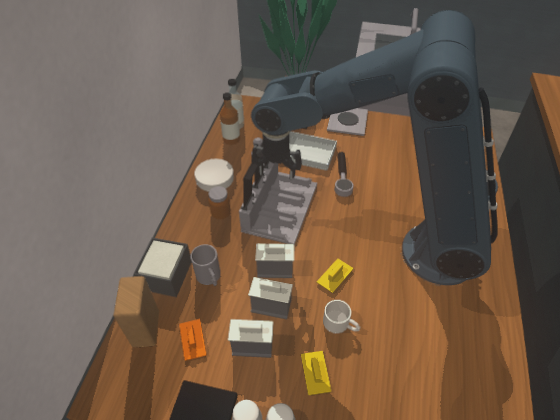

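The scene picture shows three grey caddies with white lids (315,230), (360,255), (405,275). The yellow lids at (340,213) and (437,254) and the orange one at (390,345) are look-alikes lying on the counter, to be left alone. The station is at (235,215), the tray at (170,185), and the portafilter is near (344,185) in the side view.

Run:
```python
import numpy as np, cv2
for n in ('scene','side'):
    P=np.load(n+'0.npy'); C=np.load(n+'px.npy').astype(int)
    z=P[...,2]; sat=C.max(2)-C.min(2)
    print(n,'counter z',np.nanmedian(z[(np.abs(z)<.02)]).round(4))
    def comps(m,label,amin=40):
        m=m.astype(np.uint8); k,l,s,c=cv2.connectedComponentsWithStats(m)
        for i in range(1,k):
            if s[i,4]<amin: continue
            Q=P[l==i]; (cx,cy),(w,h),a=cv2.minAreaRect((Q[:,:2]*1000).astype(np.float32))
            print(label,'px',c[i].round().astype(int),'n',s[i,4],'ctr',round(cx,1),round(cy,1),'wh',round(w,1),round(h,1),'ang',round(a,1),'z',np.nanpercentile(Q[:,2],[5,50,95]).round(3),'x..y',np.nanmin(Q,0).round(3)[:2],np.nanmax(Q,0).round(3)[:2])
    inb=(P[...,0]>.2)&(P[...,0]<.95)&(np.abs(P[...,1])<.8)
    comps(inb&(z>.086)&(z<.094)&(sat<50)&(C.min(2)>120),'plate')
    comps(inb&(z>.113)&(z<.125)&(sat<50)&(C.min(2)>120),'tab',8)
    comps(inb&(z>.105)&(z<.116)&(P[...,1]<.2),'housing')
    comps(inb&(z>.010)&(z<.022)&(P[...,1]<.2),'deck',150)
    comps(inb&(z>.027)&(z<.036)&(P[...,1]<-.1),'rim')
    comps(inb&(z>.12)&(P[...,1]<.2)&(C.max(2)<60),'cover')
    comps(inb&(z>.03)&(z<.3),'any',150)
```

```text
scene counter z -0.0009
plate px [214 223] n 131 ctr 650.9 -91.7 wh 291.1 5.7 ang 84.3 z [0.086 0.091 0.094] x..y [ 0.636 -0.237] [0.667 0.053]
plate px [314 233] n 483 ctr 519.9 173.1 wh 117.6 61.4 ang 12.0 z [0.087 0.089 0.091] x..y [0.459 0.132] [0.581 0.213]
plate px [361 248] n 544 ctr 501.4 306.0 wh 118.6 62.1 ang 0.0 z [0.087 0.088 0.091] x..y [0.442 0.275] [0.561 0.337]
plate px [407 274] n 711 ctr 524.4 440.7 wh 118.3 62.9 ang 9.5 z [0.087 0.09  0.092] x..y [0.461 0.402] [0.587 0.48 ]
plate px [281 337] n 2366 ctr 849.9 272.0 wh 102.8 121.0 ang 0.5 z [0.087 0.09  0.092] x..y [0.798 0.211] [0.901 0.332]
tab px [ 60 205] n 68 ctr 867.7 -496.6 wh 20.2 57.2 ang 52.9 z [0.114 0.119 0.124] x..y [ 0.839 -0.522] [ 0.885 -0.48 ]
tab px [315 223] n 93 ctr 519.8 173.2 wh 59.3 16.7 ang 14.4 z [0.115 0.118 0.12 ] x..y [0.491 0.16 ] [0.549 0.185]
tab px [363 238] n 106 ctr 502.2 306.2 wh 15.7 63.1 ang 89.1 z [0.115 0.118 0.12 ] x..y [0.471 0.298] [0.534 0.314]
tab px [410 264] n 124 ctr 524.8 440.8 wh 57.6 16.3 ang 10.0 z [0.116 0.119 0.121] x..y [0.496 0.43 ] [0.553 0.452]
housing px [21
[... 7696 characters left out ...]
any px [274 256] n 997 ctr 519.2 169.9 wh 115.6 66.6 ang 10.3 z [0.038 0.09  0.121] x..y [0.457 0.129] [0.581 0.209]
any px [270 294] n 1145 ctr 501.5 303.3 wh 65.4 116.1 ang 89.8 z [0.038 0.09  0.121] x..y [0.443 0.27 ] [0.56  0.336]
any px [339 315] n 416 ctr 295.2 327.9 wh 77.1 102.4 ang 38.7 z [0.033 0.052 0.064] x..y [0.234 0.277] [0.341 0.356]
any px [250 334] n 1218 ctr 523.4 438.6 wh 114.4 64.2 ang 9.7 z [0.04  0.091 0.12 ] x..y [0.463 0.398] [0.582 0.477]
any px [246 411] n 482 ctr 486.4 633.5 wh 69.7 48.4 ang 14.0 z [0.052 0.062 0.066] x..y [0.449 0.608] [0.518 0.661]
any px [280 412] n 373 ctr 401.4 618.5 wh 67.0 41.0 ang 11.4 z [0.057 0.062 0.066] x..y [0.366 0.599] [0.433 0.643]
```

```bash
cat >> h.py <<'E'
def comps(P,m,label,amin=60,cl=None):
    m=m.astype(np.uint8)
    if cl: m=cv2.morphologyEx(m,cv2.MORPH_CLOSE,np.ones((cl,cl)))
    k,l,s,c=cv2.connectedComponentsWithStats(m); out=[]
    for i in range(1,k):
        if s[i,4]<amin: continue
        Q=P[l==i]; Q=Q[~np.isnan(Q[:,0])]
        (cx,cy),(w,h),a=cv2.minAreaRect((Q[:,:2]*1000).astype(np.float32))
        if w<h: w,h,a=h,w,a-90
        print(label,'px',c[i].round().astype(int),'n',s[i,4],'ctr',round(cx,1),round(cy,1),'wh',round(w,1),round(h,1),'ang',round(a,1),'z',np.percentile(Q[:,2],[5,50,95]).round(4))
        out.append((cx/1e3,cy/1e3,w/1e3,h/1e3,np.deg2rad(a),s[i,4]))
    return out
E
python3 - <<'E'
from h import *
r.move_to([0.5,-0.25,0.45],down(np.pi/2))
im=grab('wrist'); save(im,'w1.png'); P=cloud(im); z=P[...,2]; np.save('w1.npy',P)
print(im['wfc'].round(3).tolist())
comps(P,(z>.028)&(z<.036),'rim'); comps(P,(z>.002)&(z<.008),'floor',400);comps(P,(z>.013)&(z<.0185),'deck',200)
r.move_to([0.45,-0.08,0.45],down(np.pi/2))
im=grab('wrist'); save(im,'w2.png'); P=cloud(im); z=P[...,2]; np.save('w2.npy',P)
comps(P,(z>.012)&(z<.040),'deck',200,5); comps(P,(z>.026)&(z<.033),'lips',20);comps(P,(z>.106)&(z<.116),'housing')
E
```

```text
[[1.0, 0.002, -0.0, 0.499], [0.002, -0.954, -0.3, -0.173], [-0.001, 0.3, -0.954, 0.57], [0.0, 0.0, 0.0, 1.0]]
rim px [11 16] n 157 ctr 81.9 -36.1 wh 51.0 18.7 ang -73.3 z [0.0284 0.0317 0.0355]
rim px [329   5] n 801 ctr 558.0 -31.2 wh 124.0 33.9 ang 0.4 z [0.0289 0.0307 0.0329]
rim px [440  21] n 117 ctr 738.2 -41.3 wh 59.6 17.0 ang -49.6 z [0.0283 0.0319 0.0356]
rim px [321  28] n 919 ctr 552.7 -64.9 wh 124.1 43.7 ang -5.4 z [0.029  0.0307 0.0334]
rim px [315  77] n 790 ctr 548.1 -112.1 wh 122.4 46.0 ang -6.2 z [0.0291 0.0308 0.0336]
rim px [449 109] n 189 ctr 775.5 -171.2 wh 128.4 39.8 ang -89.3 z [0.0283 0.032  0.0356]
rim px [313  99] n 664 ctr 544.5 -155.9 wh 123.8 17.0 ang -5.5 z [0.0291 0.0308 0.0331]
rim px [192 142] n 1295 ctr 346.5 -223.4 wh 67.1 65.6 ang 40.6 z [0.0297 0.0317 0.0335]
rim px [308 144] n 654 ctr 538.7 -215.3 wh 123.7 35.9 ang -5.6 z [0.029  0.0307 0.0332]
rim px [210 211] n 621 ctr 370.7 -347.8 wh 117.2 22.8 ang -78.2 z [0.0283 0.0304 0.0324]
rim px [298 240] n 1035 ctr 525.0 -404.0 wh 225.3 150.9 ang -6.0 z [0.0289 0.0321 0.0339]
rim px [394 206] n 154 ctr
[... 2953 characters left out ...]
[234 260] n 1501 ctr 351.2 -298.6 wh 218.5 67.0 ang -86.5 z [0.0267 0.031  0.0327]
lips px [321 287] n 292 ctr 524.1 -330.3 wh 205.6 5.8 ang -6.0 z [0.0265 0.031  0.0327]
lips px [469 314] n 68 ctr 828.1 -394.1 wh 56.9 17.2 ang 23.4 z [0.0263 0.0286 0.0324]
lips px [327 345] n 426 ctr 522.6 -427.6 wh 224.6 103.2 ang -6.3 z [0.0267 0.0307 0.0327]
lips px [265 327] n 29 ctr 412.5 -418.8 wh 45.5 3.8 ang 84.2 z [0.0313 0.0324 0.0328]
lips px [363 378] n 47 ctr 620.7 -555.0 wh 43.3 3.9 ang 1.7 z [0.0262 0.0291 0.0328]
housing px [405 160] n 3294 ctr 629.9 -94.2 wh 299.4 38.9 ang 84.3 z [0.1087 0.1116 0.1133]
housing px [ 14 117] n 500 ctr 64.6 -19.9 wh 123.1 32.3 ang 70.8 z [0.1064 0.1112 0.1154]
```

View pics/w1.png

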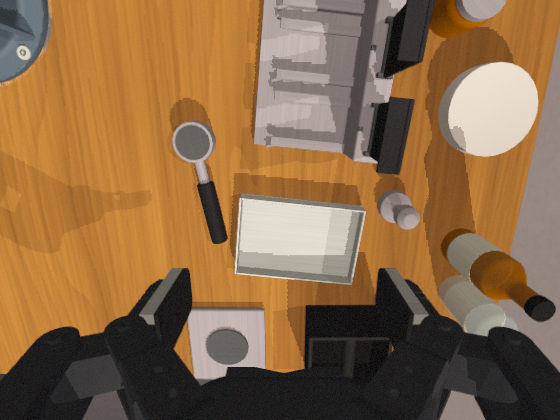

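View pics/w2.png

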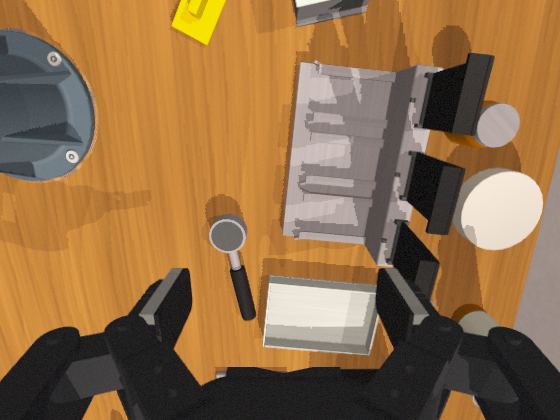

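Tray outer rim measures 225 × 151 mm at (0.525,-0.404), −6.0°, matching its description. The portafilter and tamper are clear of it. Next I refine the track lines with two opposed wrist views, so that mount errors cancel.

Run:
```python
from h import *
yaw0=np.deg2rad(-5.6)
for k,(yaw,pos) in enumerate([(yaw0,[0.50,-0.085,0.40]),(yaw0+np.pi,[0.55,-0.09,0.40])]):
    r.move_to(pos,down(yaw)); im=grab('wrist'); save(im,f'b{k}.png'); P=cloud(im); z=P[...,2]
    np.save(f'b{k}.npy',P)
    d=comps(P,(z>.012)&(z<.040)&(abs(P[...,0]-.55)<.15)&(abs(P[...,1]+.09)<.17),'deck',2000,5)
    c,s=np.cos(yaw0),np.sin(yaw0)
    X=(P[...,0]-.556)*c+(P[...,1]+.087)*s; Y=-(P[...,0]-.556)*s+(P[...,1]+.087)*c
    for xr in ((-.045,0),(0,.045)):
        m=(z>.026)&(z<.034)&(X>xr[0])&(X<xr[1])
        h,e=np.histogram(Y[m],np.arange(-.155,.156,.001))
        idx=np.where(h>h.max()*.3)[0]; g=np.split(idx,np.where(np.diff(idx)>3)[0]+1)
        print(k,xr,[(round(e[a[0]]*1e3),round(e[a[-1]+1]*1e3)) for a in g])
    m=(z>.05)&(z<.10)&(abs(Y)<.14)&(abs(X-.057)<.02); print('stop face X',np.nanmedian(X[m]),m.sum())
    m=(z>.012)&(z<.02)&(abs(Y)<.14); print('front edge',np.nanpercentile(X[m],.5))
```

```text
deck px [280 133] n 19747 ctr 536.9 -84.9 wh 313.0 151.1 ang 84.5 z [0.0152 0.017  0.0317]
0 (-0.045, 0) [(-147, -134), (-76, -61), (-44, -29), (28, 42), (60, 74), (132, 147)]
0 (0, 0.045) [(-147, -132), (-76, -61), (-44, -30), (28, 42), (60, 75), (133, 147)]
stop face X 0.055915773324300824 849
front edge -0.4727457309758684
deck px [286 152] n 19501 ctr 536.4 -86.5 wh 304.4 152.8 ang 84.4 z [0.0152 0.017  0.0318]
1 (-0.045, 0) [(-148, -133), (-75, -61), (-43, -29), (28, 43), (60, 75), (133, 147)]
1 (0, 0.045) [(-147, -133), (-75, -61), (-43, -29), (29, 43), (60, 75), (133, 147)]
stop face X 0.056069029301925824 1922
front edge -0.09585678427675966
```

View pics/b0.png

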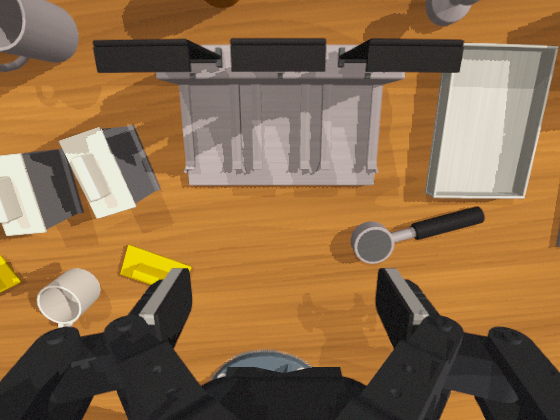

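```bash
cat >> h.py <<'E'
TRAY=np.array([.525,-.404]); TY=np.deg2rad(-6.0)
BY=np.deg2rad(-5.6); EX=np.array([np.cos(BY),np.sin(BY)]); EY=np.array([-EX[1],EX[0]])
BAY1=np.array([.555,-.0874])
def bay(i): return BAY1+EY*(1-i)*.104
def tabs():
    res=[]
    for n in ('scene','side'):
        im=grab(n); P=cloud(im); z=P[...,2]; C=im['pixels'].astype(int)
        m=(P[...,0]>.3)&(P[...,0]<.75)&(P[...,1]>.08)&(P[...,1]<.6)&(z>.113)&(z<.125)&(C.min(2)>120)&(C.max(2)-C.min(2)<50)
        res.append(comps(P,m,n+' tab',25))
    return res
def pick_lid(x,y,yaw,slot):
    r.set_gripper(.6,40)
    r.move_to([x,y,.22],down(yaw)); r.move_linear([x,y,.117]); r.set_gripper(0,40)
    print('opening',r.current_opening()); r.move_linear([x,y,.36],vel=.25)
    t=TRAY+slot*np.array([np.cos(TY),np.sin(TY)])
    r.move_to([*t,.36],down(TY+np.pi/2)); print('held',r.current_opening())
    r.move_linear([*t,.10],vel=.25); r.move_linear([*t,.045],vel=.08); r.set_gripper(.35)
    r.move_linear([*t,.36],vel=.25)
E
python3 - <<'E'
from h import *
r.move_to([.45,-.3,.4],down(np.pi/2))
a,b=tabs()
t=min(a,key=lambda q:q[1]); u=min(b,key=lambda q:q[1])
x,y=(t[0]+u[0])/2,(t[1]+u[1])/2; yaw=np.deg2rad(11.7)
pick_lid(x,y,yaw,.066)
print(r.current_t()); tabs()
im=grab('wrist'); save(im,'l1.png'); P=cloud(im); z=P[...,2]; comps(P,(z>.04)&(z<.055)&(P[...,1]<-.3)&(P[...,1]>-.5)&(abs(P[...,0]-.525)<.12),'tabintray',20)
E
```

```text
scene tab px [315 223] n 92 ctr 521.1 173.2 wh 59.3 16.5 ang 14.7 z [0.1146 0.1185 0.1206]
scene tab px [363 238] n 103 ctr 500.9 305.9 wh 60.8 16.9 ang -0.7 z [0.1152 0.1183 0.1204]
scene tab px [410 264] n 126 ctr 524.8 440.9 wh 58.4 16.2 ang 9.1 z [0.1154 0.1194 0.1213]
side tab px [274 246] n 93 ctr 519.0 171.6 wh 60.1 17.0 ang 10.3 z [0.116  0.1208 0.124 ]
side tab px [270 284] n 126 ctr 501.4 302.7 wh 60.2 18.1 ang -0.2 z [0.1146 0.1201 0.1234]
side tab px [249 326] n 120 ctr 523.8 439.3 wh 55.3 18.1 ang 15.7 z [0.1161 0.1199 0.1237]
opening 0.17987270877165068
held 0.1753325699423055
18.075
scene tab px [363 238] n 103 ctr 501.9 306.3 wh 59.1 16.1 ang -1.2 z [0.1148 0.1184 0.1204]
scene tab px [410 264] n 124 ctr 524.3 440.7 wh 59.0 16.0 ang 9.3 z [0.1154 0.1195 0.1215]
side tab px [270 284] n 126 ctr 501.2 303.2 wh 60.3 20.1 ang -3.0 z [0.1152 0.12   0.1237]
side tab px [249 326] n 122 ctr 523.8 439.0 wh 56.5 16.0 ang 9.1 z [0.1164 0.1199 0.123 ]
tabintray px [284 170] n 472 ctr 589.4 -413.5 wh 58.6 14.1 ang 83.9 z [0.0447 0.0464 0.0477]
```

Run:
```python
from h import *
for slot in (0,-.066):
    a,b=tabs(); t=min(a,key=lambda q:q[1]); u=min(b,key=lambda q:q[1])
    if np.hypot(t[0]-u[0],t[1]-u[1])>.01: raise SystemExit('mismatch')
    pick_lid((t[0]+u[0])/2,(t[1]+u[1])/2,(t[4]+u[4])/2,slot)
print(r.current_t()); tabs()
im=grab('wrist'); save(im,'l2.png'); P=cloud(im); z=P[...,2]; comps(P,(z>.04)&(z<.055)&(P[...,1]<-.3)&(P[...,1]>-.5)&(abs(P[...,0]-.525)<.12),'tabintray',20)
r.move_to([.45,.30,.40],down(np.pi/2)); im=grab('wrist'); save(im,'c1.png'); P=cloud(im); z=P[...,2]; np.save('c1.npy',P)
comps(P,(z>.065)&(z<.095)&(P[...,0]>.35)&(P[...,0]<.68)&(P[...,1]>.05),'caddy',100,5)
for n in('scene','side'):
    im=grab(n);P=cloud(im); z=P[...,2];comps(P,(z>.078)&(z<.095)&(P[...,0]>.35)&(P[...,0]<.66)&(P[...,1]>.08)&(P[...,1]<.55),n+'caddy',100,5)
print(r.current_t())
```

```text
scene tab px [363 238] n 106 ctr 502.2 305.6 wh 57.8 16.0 ang 0.2 z [0.114  0.1178 0.1202]
scene tab px [410 264] n 126 ctr 525.2 441.0 wh 58.2 16.3 ang 9.0 z [0.1157 0.1196 0.1215]
side tab px [270 284] n 123 ctr 501.4 304.1 wh 59.9 17.5 ang 0.3 z [0.1148 0.1207 0.1237]
side tab px [249 326] n 123 ctr 523.7 439.4 wh 55.5 16.5 ang 12.5 z [0.1172 0.12   0.1228]
opening 0.17686170553163869
held 0.17410797794023544
scene tab px [410 264] n 123 ctr 524.5 440.9 wh 59.4 16.3 ang 9.1 z [0.116  0.1195 0.1218]
side tab px [249 326] n 124 ctr 523.9 438.7 wh 55.9 17.7 ang 13.0 z [0.1167 0.1205 0.1231]
opening 0.17755770012259936
held 0.17659048012533865
42.3583
tabintray px [284 169] n 476 ctr 458.2 -399.1 wh 60.1 14.0 ang 83.8 z [0.0446 0.0464 0.0477]
tabintray px [332 169] n 515 ctr 523.8 -406.0 wh 59.9 16.3 ang 83.7 z [0.0433 0.0464 0.0478]
tabintray px [379 170] n 510 ctr 589.5 -413.3 wh 58.9 16.4 ang 84.1 z [0.0425 0.0463 0.0479]
caddy px [342  59] n 4214 ctr 520.8 444.4 wh 110.5 70.9 ang 9.7 z [0.0607 0.0672 0.0863]
caddy px [320 164] n 3369 ctr 499.2 303.3 wh 109.6 56.0 ang -0.1 z [0.0502 0.0693 0.0861]
caddy px [443 175] n 122 ctr 676.8 288.1 wh 19.0 9.2 ang -50.9 z [0.0666 0.0792 0.0866]
caddy px [330 249] n 2575 ctr 518.1 170.6 wh 110.3 57.6 ang 11.4 z [0.0492 0.0673 0.0862]
scenecaddy px [314 233] n 206 ctr 520.4 172.0 wh 112.2 57.2 ang 11.5 z [0.0765 0.0829 0.0857]
scenecaddy px [361 248] n 233 ctr 500.8 306.0 wh 112.7 57.7 ang -0.8 z [0.0748 0.0824 0.0852]
scenecaddy px [407 274] n 257 ctr 478.6 431.9 wh 204.5 57.6 ang 9.8 z [0.0774 0.0835 0.0863]
sidecaddy px [274 253] n 264 ctr 519.9 169.4 wh 110.3 62.0 ang 12.2 z [0.0763 0.084  0.0892]
sidecaddy px [270 291] n 281 ctr 500.7 301.8 wh 110.9 61.7 ang -0.5 z [0.0759 0.0843 0.089 ]
sidecaddy px [250 332] n 305 ctr 523.2 437.2 wh 108.0 58.5 ang 9.5 z [0.0769 0.0846 0.0892]
45.1333
```

View pics/c1.png

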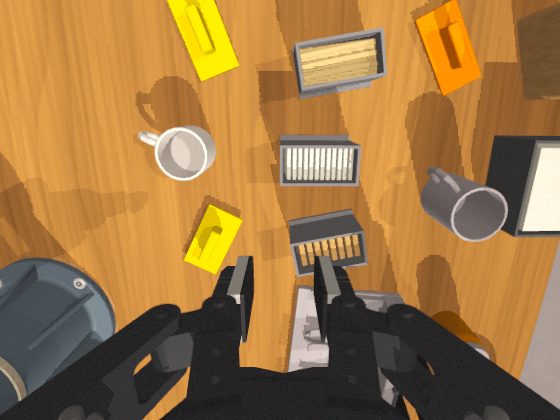

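All three lids are in the tray, and the caddies are open at wrist pixels (340,60), (320,162) and (328,243). The portafilter head slightly overlaps the swept space for entering bay 2, so I'll ease it about 25 mm aside (limit 60 mm), then grasp the nearest caddy.

```bash
cat >> h.py <<'E'
def caddies():
    out=[]
    for n in ('scene','side'):
        im=grab(n);P=cloud(im); z=P[...,2]
        out.append([c for c in comps(P,(z>.078)&(z<.095)&(P[...,0]>.35)&(P[...,0]<.64)&(P[...,1]>.10)&(P[...,1]<.56),n+' caddy',100,5)])
    return out
OFF=.02; GZ=.055
def pick_caddy(x,y,yaw):
    g=np.array([x,y])-OFF*np.array([np.cos(yaw),np.sin(yaw)])
    r.set_gripper(1.,60); r.move_to([*g,.22],down(yaw+np.pi)); r.move_linear([*g,GZ],vel=.12)
    r.set_gripper(0,60); print('open',r.current_opening()); r.move_linear([*g,.20],vel=.2)
def insert(i,X0=-.140):
    b=bay(i); pos=lambda X,z:[*(b+(X-OFF)*EX),z]
    zi=GZ+.0175
    r.move_to(pos(X0,.20),down(BY+np.pi)); r.move_linear(pos(X0,zi),vel=.12)
    f0=np.array(r.current_contact_force())
    for X in [*np.arange(X0+.01,-.015,.01),*np.arange(-.012,.005,.002)]:
        r.move_linear(pos(X,zi),vel=.05); f=np.array(r.current_contact_force())-f0
        fl=[f[:2]@EX,f[:2]@EY,f[2]]; print(round(X*1e3),np.round(fl,1),end=' | ')
        if fl[0]<-(12 if X>-.015 else 25): print('STOP'); break
    print('open',r.current_opening(),'t',r.current_t()); return X
def release(X,i):
    b=bay(i); r.set_gripper(1.); p=b+(X-OFF)*EX; r.move_linear([*p,.22],vel=.2)
E
python3 - <<'E'
from h import *
c0=np.array([.3465,-.2234]); d=-np.array([.4,.92]); d/=np.linalg.norm(d); q=down(np.arctan2(d[1],d[0])+np.pi)
r.set_gripper(0); s=c0-d*.062; e=c0+d*.025-d*.045
r.move_to([*s,.2],q); r.move_linear([*s,.036],vel=.2); r.move_linear([*e,.036],vel=.04); print(r.current_contact_force())
r.move_linear([*s,.036]); r.move_linear([*s,.30],vel=.25)
r.move_to([.45,-.1,.42],down(np.pi/2))
im=grab('wrist'); P=cloud(im); z=P[...,2]; comps(P,(z>.02)&(z<.034)&(P[...,0]<.41)&(P[...,0]>.27)&(P[...,1]<-.12),'pf',100)
a,b=caddies(); t=min(a,key=lambda q:q[1]); u=min(b,key=lambda q:q[1])
pick_caddy((t[0]+u[0])/2,(t[1]+u[1])/2,(t[4]+u[4])/2)
print(r.current_tool_pos(),r.current_t())
E
```

```text
[-0.3913343  -0.06006271  0.23864476]
pf px [227 257] n 1683 ctr 359.1 -289.4 wh 158.7 67.0 ang -64.5 z [0.0233 0.0314 0.0333]
scene caddy px [314 233] n 201 ctr 520.2 172.4 wh 114.1 57.2 ang 11.5 z [0.0776 0.0828 0.0853]
scene caddy px [361 248] n 230 ctr 500.1 305.4 wh 115.1 58.4 ang -0.7 z [0.0749 0.0825 0.0852]
scene caddy px [407 274] n 256 ctr 480.8 432.5 wh 200.7 57.7 ang 9.7 z [0.0777 0.0835 0.0862]
side caddy px [274 253] n 255 ctr 519.9 169.7 wh 110.4 62.7 ang 12.1 z [0.0774 0.0846 0.0894]
side caddy px [270 291] n 282 ctr 500.9 302.8 wh 110.9 60.5 ang -0.6 z [0.0765 0.0844 0.0883]
side caddy px [251 332] n 293 ctr 523.0 437.5 wh 107.8 58.8 ang 9.0 z [0.0774 0.0846 0.0894]
open 0.03656545304377741
[0.49975944 0.16675256 0.19869213] 57.1917
```

Run:
```python
from h import *
print(R.from_quat(r.current_ee_rot()).as_matrix().round(2).tolist(), r.current_opening())
im=grab('side'); save(im,'s2.png'); im=grab('wrist'); save(im,'w5.png'); caddies()
cv2.imwrite('pics/m.png',np.hstack([cv2.resize(cv2.imread('pics/s2.png')[100:400,180:480],(400,400)),cv2.resize(cv2.imread('pics/w5.png'),(400,400))]))
```

```text
[[-0.98, -0.2, -0.0], [-0.2, 0.98, -0.0], [0.0, -0.0, -1.0]] 0.036738105858729025
scene caddy px [361 248] n 236 ctr 501.1 305.8 wh 113.1 57.4 ang -0.3 z [0.0754 0.0826 0.0853]
scene caddy px [407 274] n 263 ctr 479.6 432.1 wh 204.2 57.7 ang 9.8 z [0.0762 0.0835 0.0864]
side caddy px [270 291] n 293 ctr 500.8 302.9 wh 110.5 62.1 ang -0.5 z [0.0753 0.0842 0.0888]
side caddy px [250 332] n 285 ctr 523.4 436.8 wh 107.9 58.6 ang 9.7 z [0.0785 0.0849 0.0889]
```

View pics/m.png

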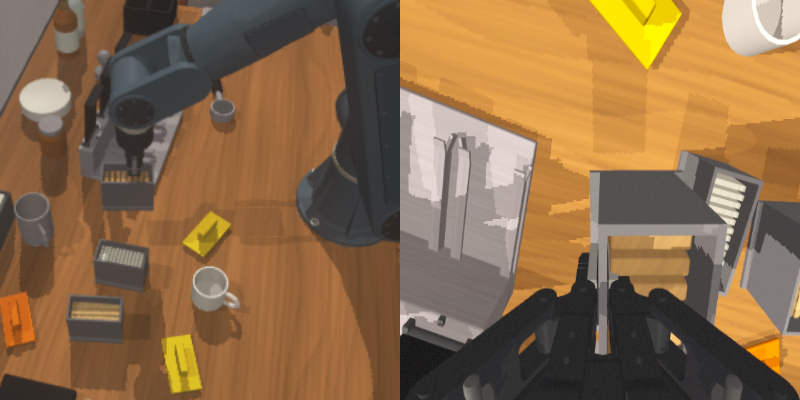

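The side crop shows one finger inside the caddy, pinching its right wall; the caddy was likely knocked aside after my picture. I'll set it down, free the finger, and look again right before gripping.

Run:
```python
from h import *
p=np.array(r.current_tool_pos()); r.move_linear([p[0],p[1],GZ+.003],vel=.08); print(r.current_contact_force())
r.set_gripper(.2); r.move_linear([p[0],p[1],.30],vel=.15)
r.move_to([.46,-.1,.42],down(np.pi/2))
im=grab('wrist'); P=cloud(im); z=P[...,2]; comps(P,(z>.018)&(z<.034)&(P[...,0]<.41)&(P[...,0]>.25)&(P[...,1]<-.12),'pf',100)
for n in ('scene','side'):
    im=grab(n);P=cloud(im); z=P[...,2]
    comps(P,(z>.078)&(z<.095)&(P[...,0]>.35)&(P[...,0]<.6)&(P[...,1]>.06)&(P[...,1]<.56),n+' caddy',100,5)
save(im,'s3.png'); print(r.current_t())
```

```text
[-0.25579165  0.72017624 -3.0825778 ]
pf px [217 250] n 1434 ctr 353.6 -275.3 wh 128.2 67.7 ang -61.6 z [0.0227 0.0315 0.0334]
scene caddy px [323 235] n 203 ctr 510.8 197.3 wh 114.2 56.8 ang 11.7 z [0.0767 0.0829 0.0854]
scene caddy px [361 247] n 230 ctr 500.4 305.8 wh 114.2 57.4 ang -0.4 z [0.0704 0.0824 0.0857]
scene caddy px [407 274] n 259 ctr 480.9 432.4 wh 202.3 57.7 ang 9.8 z [0.0767 0.0834 0.0862]
side caddy px [275 260] n 249 ctr 510.9 194.8 wh 109.3 60.0 ang 12.5 z [0.0772 0.0845 0.09  ]
side caddy px [270 291] n 290 ctr 500.8 302.3 wh 111.3 61.1 ang -0.6 z [0.0748 0.0843 0.0886]
side caddy px [250 331] n 306 ctr 523.2 437.2 wh 107.9 60.6 ang 9.3 z [0.0769 0.0845 0.0888]
62.6583
```

View pics/s3.png

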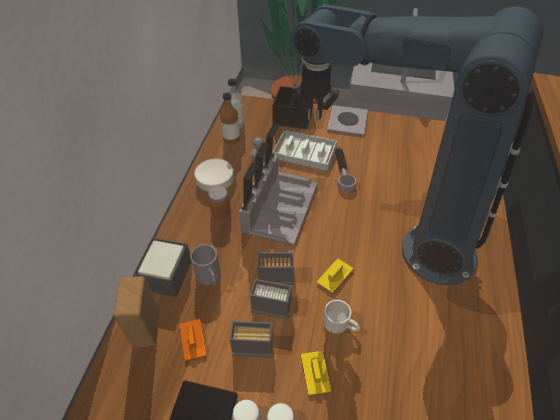

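Run:
```python
from h import *
im=grab('side');P=cloud(im); z=P[...,2]
comps(P,(z>.028)&(z<.04)&(P[...,0]<.41)&(P[...,0]>.28)&(P[...,1]<-.15)&(P[...,1]>-.3),'head',50)
x,y,yaw=.5109,.196,np.deg2rad(12.0)
pick_caddy(x,y,yaw); print(r.current_t())
```

```text
head px [346 180] n 196 ctr 343.9 -248.3 wh 72.8 68.5 ang -37.6 z [0.0288 0.0328 0.0375]
open 0.6484218635153051
67.4917
```

Run:
```python
from h import *
insert(2,-.136); caddies()
```

```text
-126 [-0.8 -0.2 -1.5] | -116 [-1.  -0.1 -0. ] | -106 [-0.4 -0.7 -0.7] | -96 [-0.6 -0.2 -0.9] | -86 [-0.8 -0.  -0.1] | -76 [-0.6 -1.   0.1] | -66 [-0.4  0.7 -1.4] | -56 [ 0.2 -0.3 -0.6] | -46 [-0.1  0.2 -0.7] | -36 [-0.1 -0.4 -0. ] | -26 [-0.2  0.2  0.1] | -16 [-1.2 -1.4 -0.5] | -12 [-0.3 -0.8 -0.5] | -10 [-0.5  0.1 -0.8] | -8 [-0.1  0.1 -0.7] | -6 [-0.6 -0.1  0.1] | -4 [-0.2  0.  -0.4] | -2 [ 0.1  0.  -0.7] | 0 [-0.3 -1.5 -1.3] | 2 [-0.3 -0.4 -1. ] | 4 [-1.3  0.5  0.3] | open 0.6494287911462975 t 76.575
scene caddy px [361 248] n 231 ctr 500.8 305.5 wh 114.1 57.9 ang -0.7 z [0.0756 0.0828 0.0856]
scene caddy px [407 275] n 244 ctr 480.9 432.3 wh 199.3 57.7 ang 10.0 z [0.0789 0.0836 0.0863]
side caddy px [270 291] n 287 ctr 501.1 302.7 wh 111.2 61.8 ang 0.0 z [0.0758 0.0841 0.0891]
side caddy px [250 332] n 291 ctr 523.0 437.3 wh 108.3 59.0 ang 8.5 z [0.0775 0.0845 0.089 ]
```

```bash
cat >> h.py <<'E'
def seat(i,X,zi=GZ+.0175):
    f0=np.array(r.current_contact_force())
    while X<.014:
        X+=.0015; r.move_linear([*(bay(i)+(X-OFF)*EX),zi],vel=.03); fx=(np.array(r.current_contact_force())-f0)[:2]@EX
        print(round(X*1e3,1),round(fx,1),end=' | ')
        if fx<-8: break
    r.move_linear([*(bay(i)+(X-OFF)*EX),zi-.001]); release(X,i)
    return X
E
python3 - <<'E'
from h import *
seat(2,.004)
a,b=caddies(); t=a[0];u=b[0]; 
ok=abs(t[0]-u[0])<.01 and abs(t[1]-u[1])<.01
print(ok,(t[0]+u[0])/2,(t[1]+u[1])/2)
if ok: pick_caddy((t[0]+u[0])/2,(t[1]+u[1])/2,(t[4]+u[4])/2); print(r.current_t())
if r.current_opening()>.55: X=insert(1)
im=grab('side'); save(im,'s4.png'); P=cloud(im); z=P[...,2]; comps(P,(z>.09)&(z<.106)&(P[...,1]<.1)&(P[...,0]<.62)&(P[...,0]>.45),'in bay',100)
E
```

```text
5.5 -1.7 | 7.0 -11.7 | scene caddy px [361 248] n 232 ctr 500.2 305.5 wh 115.0 57.4 ang -0.2 z [0.0763 0.0826 0.0853]
scene caddy px [407 274] n 260 ctr 479.2 432.0 wh 202.1 57.7 ang 9.9 z [0.0774 0.0836 0.0861]
side caddy px [270 291] n 270 ctr 500.8 302.7 wh 110.9 61.6 ang 0.2 z [0.076  0.0845 0.0894]
side caddy px [250 332] n 307 ctr 523.2 437.2 wh 108.5 59.3 ang 10.3 z [0.076  0.084  0.0891]
True 0.5005104064941406 0.30408668518066406
open 0.6461692357492332
83.6333
-130 [ 0.4  1.2 -0.7] | -120 [0.4 0.8 0.2] | -110 [ 1.2  4.1 -0.4] | -100 [2.3 5.3 0.2] | -90 [ 2.7  5.8 -1.7] | -80 [ 3.2  5.6 -1.8] | -70 [ 1.7  6.6 -2.8] | -60 [ 1.1  6.3 -1.8] | -50 [ 2.8  7.1 -0.9] | -40 [ 2.1  6.5 -1.8] | -30 [ 1.   6.3 -2.2] | -20 [ 2.1  6.  -1.6] | -12 [ 1.2  6.1 -2. ] | -10 [ 1.7  5.4 -3.3] | -8 [ 0.2  5.3 -1.9] | -6 [-0.9  6.7 -1. ] | -4 [-0.6  6.5 -1.2] | -2 [ 0.1  6.  -1.4] | 0 [-0.4  5.1 -1.5] | 2 [-0.4  6.1 -1.6] | 4 [-1.6  5.7 -1.5] | open 0.6482731114928534 t 92.7833
in bay px [300  97] n 143 ctr 582.1 -630.5 wh 165.8 75.6 ang 88.8 z [0.0908 0.0987 0.1048]
in bay px [269 184] n 144 ctr 594.5 -114.5 wh 147.3 50.2 ang -90.0 z [0.091  0.0992 0.105 ]
```

Run:
```python
from h import *
seat(1,.004)
a,b=caddies(); u=b[-1]; print(u)
if len(b)==1 and abs(u[2]-.108)<.008:
    pick_caddy(u[0],u[1]+.0012,np.deg2rad(9.7)); print(r.current_t())
    if r.current_opening()>.55: insert(0)
```

```text
5.5 -8.7 | scene caddy px [407 275] n 263 ctr 479.0 432.0 wh 204.1 57.7 ang 9.9 z [0.0764 0.0833 0.0862]
side caddy px [250 332] n 303 ctr 523.0 437.6 wh 108.3 57.5 ang 10.1 z [0.0763 0.0844 0.0887]
(0.5229630737304688, 0.43764141845703125, 0.10827217102050782, 0.05747188186645508, np.float64(0.1770726321282302), np.int32(303))
open 0.6485986733899345
99.625
-130 [-0.4 -0.4 -0.1] | -120 [-0.3 -1.1 -0.4] | -110 [-0.1  0.6  0.6] | -100 [ 1.6  3.6 -0.2] | -90 [ 1.3  4.8 -1.1] | -80 [ 1.6  4.8 -1.3] | -70 [ 0.9  4.9 -0.8] | -60 [ 1.3  5.3 -1. ] | -50 [ 0.2  5.  -2.3] | -40 [ 1.2  4.6 -1.4] | -30 [ 1.1  3.8 -2.8] | -20 [ 1.1  4.1 -1.4] | -12 [ 1.   4.9 -0.5] | -10 [-0.7  4.3 -1.6] | -8 [-1.9  4.9 -0.3] | -6 [-1.5  5.3 -0.7] | -4 [-1.6  4.6 -1. ] | -2 [-0.7  5.1 -1.3] | 0 [-2.2  4.5 -0.7] | 2 [-2.   5.3 -1.6] | 4 [-2.9  4.9 -0.6] | open 0.6484992547308298 t 108.875
```

Run:
```python
from h import *
seat(0,.004)
r.move_to([.40,-.09,.42],down(BY+np.pi)); im=grab('wrist'); save(im,'n1.png'); P=cloud(im); z=P[...,2]
X=(P[...,:2]-BAY1)@EX; Y=(P[...,:2]-BAY1)@EY
for i in range(3):
    m=(z>.096)&(z<.106)&(abs(Y-(1-i)*.104)<.045)&(X<.054)&(X>-.2)
    print(i,m.sum(),'front',np.nanpercentile(X[m],1).round(4),'back',np.nanpercentile(X[m],99).round(4),'Y',(np.nanpercentile(Y[m],[1,99])-(1-i)*.104).round(4),'z',np.nanpercentile(z[m],95).round(4))
m=(z>.13)&(z<.28)&(abs(Y)<.15)&(X>0)&(X<.15); print('cover X',np.nanpercentile(X[m],[1,50,99]),'z',np.nanmax(z[m]))
print(r.current_t())
```

```text
5.5 -8.1 | 0 555 front -0.054 back 0.0538 Y [-0.0285  0.0279] z 0.1028
1 581 front -0.0536 back 0.0538 Y [-0.0278  0.0275] z 0.1029
2 616 front -0.0534 back 0.0539 Y [-0.0284  0.0277] z 0.1029
cover X [0.05015075 0.07230488 0.07758108] z 0.2595068291580732
111.7833
```

View pics/n1.png

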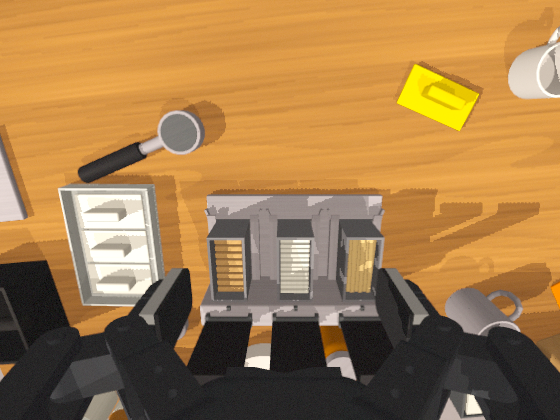

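All three caddies are home, with fronts within 1.5 mm of nominal; the lids sit in the tray at (105,245). Now cover 2, with a force check.

```bash
cat >> h.py <<'E'
def press(i,rho=.115):
    b=bay(i); P=lambda X,tip:[*(b+X*EX),tip+.022]
    r.set_gripper(0); r.move_to(P(.13,.32),down(BY+np.pi)); r.move_linear(P(.13,.235),vel=.2)
    f0=np.array(r.current_contact_force()); mx=0
    for th in [*range(95,5,-6),3,1,0,-1]:
        t=np.deg2rad(th); X=.080-rho*np.cos(t)+.0025*np.sin(t)+.011; zt=.1165+rho*np.sin(t)+.0025*np.cos(t)
        r.move_linear(P(X,zt),vel=.1); f=np.array(r.current_contact_force())-f0
        print(th,np.round([f[:2]@EX,f[:2]@EY,f[2]],1),end=' | ')
        if np.linalg.norm(f)>30: print('FORCE');break
    r.sleep(.2); p=np.array(r.current_tool_pos()); r.move_linear([p[0],p[1],.36],vel=.25); print('t',r.current_t())
def chk():
    r.move_to([.40,-.09,.42],down(BY+np.pi)); im=grab('wrist'); P=cloud(im); z=P[...,2]
    X=(P[...,:2]-BAY1)@EX; Y=(P[...,:2]-BAY1)@EY
    for i in range(3):
        m=(abs(Y-(1-i)*.104)<.03)&(X<.02)&(X>-.062); print(i,'z top',np.nanpercentile(z[m],[5,50,95]).round(4))
    return im
E
python3 - <<'E'
from h import *
press(2); chk()
E
```

```text
95 [ 1.1 -0.4 -2.6] | 89 [ 0.6  0.1 -1.3] | 83 [ 6.  -0.3 -3.7] | 77 [ 4.9  0.1 -3.7] | 71 [ 5.7 -0.2 -4. ] | 65 [ 5.6 -0.4 -3.2] | 59 [ 5.2  0.3 -1.7] | 53 [ 4.9  0.8 -0.9] | 47 [ 3.3 -0.8  0.6] | 41 [ 2.8 -1.2  0.2] | 35 [ 1.2  1.4 -0.2] | 29 [ 1.8 -0.   0.5] | 23 [0.6 0.8 0.9] | 17 [-0.4 -0.3 -1.3] | 11 [ 1.3  0.2 -1.6] | 3 [ 0.7 -0.  -2.4] | 1 [ 0.8  0.6 -2.4] | 0 [ 1.9 -0.6 -1.1] | -1 [-6.5  1.6 19. ] | t 120.7417
0 z top [0.0173 0.0811 0.1019]
1 z top [0.0167 0.0833 0.1019]
2 z top [0.0176 0.1193 0.1209]
```

Run:
```python
from h import *
press(1); press(0); save(chk(),'f1.png')
im=grab('side'); P=cloud(im); z=P[...,2]
comps(P,(z>.028)&(z<.04)&(P[...,0]<.41)&(P[...,0]>.28)&(P[...,1]<-.15)&(P[...,1]>-.3),'head',50)
comps(P,(z>.04)&(z<.055)&(P[...,1]<-.3)&(P[...,1]>-.5)&(abs(P[...,0]-.525)<.12),'lids',20); print(r.current_t())
```

```text
95 [ 0.4 -0.4 -1.7] | 89 [ 0.9  0.  -0.6] | 83 [ 5.2 -0.8 -2.4] | 77 [ 4.9 -0.6 -1.8] | 71 [ 5.   0.1 -1.6] | 65 [ 4.8 -1.4 -1.9] | 59 [ 5.4 -1.4 -0.5] | 53 [3.9 0.1 1.6] | 47 [ 2.3 -1.5  1.5] | 41 [ 2.  -0.4  2.1] | 35 [ 0.9 -0.9  1.4] | 29 [ 0.2 -0.1  1.9] | 23 [0.  0.1 1.2] | 17 [-0.2 -0.4  0. ] | 11 [-0.7 -0.1  0.2] | 3 [ 1.4 -0.1 -0.8] | 1 [ 0.9 -0.4 -0.4] | 0 [ 1. -1.  0.] | -1 [-7.2 -0.  20.9] | t 129.8667
95 [-0.   0.1 -0.7] | 89 [-1.3 -0.2 -0.9] | 83 [ 3.7 -0.6 -2.8] | 77 [ 3.8 -0.  -3.5] | 71 [ 3.9 -1.5 -2.9] | 65 [ 3.7 -0.6 -0.8] | 59 [ 3.5 -1.7  0.1] | 53 [ 2.  -2.6  1.8] | 47 [ 1.5 -1.3  2.3] | 41 [ 2.6 -0.7  1. ] | 35 [-0.1  0.5  0.5] | 29 [-0.4  1.4  1.6] | 23 [-0.4 -0.3  1.1] | 17 [-0.9 -0.2  0.2] | 11 [ 0.   0.  -1.6] | 3 [ 0.7 -0.2 -1.2] | 1 [-0.4 -0.  -1. ] | 0 [-0.9  0.1 -0.3] | -1 [-7.4  0.1 20.4] | t 137.875
0 z top [0.0179 0.1192 0.1208]
1 z top [0.0166 0.1189 0.1208]
2 z top [0.0176 0.1193 0.1208]
head px [346 180] n 200 ctr 341.6 -250.6 wh 73.0 71.1 ang -34.6 z [0.0289 0.0328 0.0373]
lids px [289 141] n 44 ctr 590.6 -410.1 wh 63.6 16.7 ang 83.3 z [0.0412 0.0443 0.0492]
lids px [305 144] n 40 ctr 525.1 -403.2 wh 64.1 16.8 ang 79.4 z [0.0407 0.0444 0.0485]
lids px [321 147] n 41 ctr 459.6 -393.6 wh 58.2 15.3 ang 85.0 z [0.0417 0.0461 0.0482]
138.75
```

View pics/f1.png

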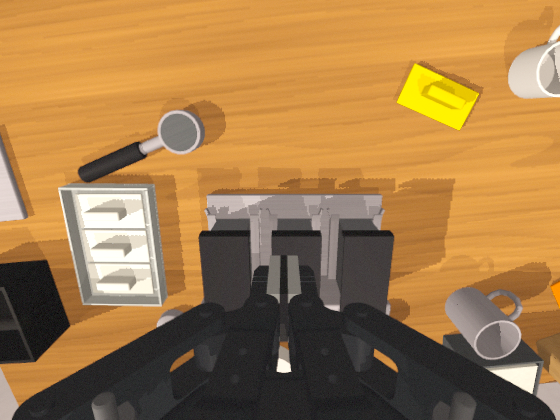

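The picture shows all three covers level at (225,265), (297,240) and (365,265), at equal height 0.119 m, and the three lids in the tray.

```bash
python3 -c "
from h import *
r.sleep(.5); print(r.hand_in())"
```

```text
the job is handed in; nothing more can be done
None
```

I handed the job in at about 139 s: final camera checks showed all three lids in the tray, each caddy home in a bay, and all three covers shut; I had moved the portafilter about 25 mm (limit 60 mm) to clear bay 2, and the hand-in gave no verdict.

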